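# Slide the peg board's keeper over the eyelash curler

## Task

The peg board is about to go back on the door, and its sliding keeper must hold the black steel eyelash curler in place. Squeeze the keeper's release lever against its fixed plate, slide the keeper along its rail with the lever held in until it is in line with the curler, then let go so that it latches in the notch there and move the gripper clear. Do not shift the curler.

Things in the scene. Friction and masses are not known exactly. Their poses are not given: they have to be found in the camera images.
- keeper_grip (a point): Pinch point of the keeper, a grey 38 x 50 mm block on a rail at the near edge of a white peg board lying flat. 72 mm above the table, midway between the outer faces of its two upright plates WHEN SQUEEZED (28 mm over both): centre the gripper here. x: across the rail, away from the robot, the squeeze direction; y: along the rail, the only way it slides (1 N friction); z up.
- lever_plate (a point): Centre of the release lever's outer face: a steel plate upright on the robot's side of the keeper; its grey twin, fixed to the block, stands beyond it. Both are 40 mm wide along the rail, 5 mm thick, tops 92 mm above the table, free from 45 mm up; 40 mm over both at rest. This point is 66 mm up, at rest 26 mm on the robot's side of the pinch point. Things on the board are under 90 mm high.
- lever (a joint): Lever travel in m: 0 = let go, pin in a notch; 0.012 = squeezed in; keeper free above 0.0095. Spring 4 to 7 N; about 25 N of grip holds it and drags the keeper. Pin points to the robot, into a strip with 4 notches 70 mm apart. Start: 2nd notch from robot's right; hairbrush, curler, mirror lie at the others, any order. Notches are flared: let go within 15 mm and the spring draws it in.
- curler_mid (a point): Middle of the eyelash curler: loose, black steel, 105 mm long, 53 wide, 12 high, flat on the board beyond the rail, two finger loops towards the rail and a curved jaw at the far end. About 15 mm above the table, on its centre line; its x axis runs from loops to jaw, square to the rail. The wanted notch is the one in line with it: no offset from the pinch point along the rail.
Things that resemble listed ones, but are neither listed nor needed, are in the scene too. Of the things like the part that bears curler_mid, leave any that is blue; of the rest the larger one is meant.

How it is judged:
On the way, in this order (a step that is already met when the one before it is completed fails the run):
1. the release lever is squeezed in (value of joint lever above 0.009 m), for 0.1 s.
2. with the lever still squeezed, the keeper has been slid to within 15 mm of being in line with the curler (value of joint lever above 0.009 m and y of curler_mid in the frame of keeper_grip between -0.015 and 0.015 m), for 0.1 s.
At the end, for the whole second after the job is handed in: The keeper stands in line with the curler to within 12 mm along the rail and the lever has sprung back to within 3 mm of its rest, so that its pin is in the notch (y of curler_mid in the frame of keeper_grip between -0.012 and 0.012 m and value of joint lever below 0.003 m); the robot touches nothing.
It fails at once if the curler is shifted by more than 15 mm (distance of curler_mid from where it was at the start of the episode above 0.015 m).
It also fails if it takes over 32 s, if anything falls off the work surface, if the arm or the gripper's body presses on something with over 40 N, if the wrist force passes 120 N, or if a joint passes its speed limit or range.

## Robot

A 6-joint arm with a two-finger parallel gripper is mounted at the origin on the work surface. World frame = base frame: x ahead of the robot, y to its left, z up, the work surface at z = 0. Lengths are in m, angles in rad, forces in N, time in s.
With the tool pointing down it reaches from about 0.25 to 0.725 m from the base axis. Payload 4 kg.
Tool frame: the origin (TCP) lies on the front face of the gripper's body, between the roots of the fingers; the fingertips stand 73 mm ahead of it and the grasp point (between the pads) lies 54 mm ahead of it (manip.tcp_to_tips is the distance from the TCP to the fingertips, in m); z points along the fingers, y is the line along which they close (so a half turn about z gives the same grasp; the last joint's range is limited). The gripper opens to 85 mm and grips with 20 to 120 N. Pads are 22 mm wide; open, the fingers measure 114 mm over their backs; the gripper's body (76 mm by 85 mm) begins 54 mm behind the grasp point. The pads swing forward as they close: fully open they stand 13 mm farther back than shut.
Start: joints at [1.348, 0.241, 0.005, 1.335, 0, 1.571], TCP at [0.11, 0.488, 0.304] pointing down, gripper open.
Joint ranges: [-2.72, 2.72], [-1.05, 1.87], [-1.09, 1.28], [-1.99, 2.15], [-1.42, 1.44], [-3.14, 3.14]. Speed limits (rad/s): [2.79, 2.79, 3.14, 3.14, 3.14, 3.14].

## Interface

Orientations are given as a rotation vector (axis times angle).
In Python, from plant import sensors, viewer, job, manip gives the robot as it stands.
- The arm moves only by the shell command python3 -m creep 'ROWS' [FORCE]. ROWS is JSON, a list of rows, each an object with "linear": the shift along the world's x, y, z in cm, a list of three; "angular": the turn, a rotation vector about the world's x, y, z in rad, a list of three; "grip": the finger opening in cm, from 0 to 8.54. A call has exactly 5 rows; each row shifts and turns the commanded pose from where the row before left it; what a row does not reach is not made up. A row lasts 1/10 s, in which the tool goes at most 50 mm and 8.59 degrees, less where a joint would pass 70% of its speed; a pose out of reach is approached as far as the arm can. A call is refused whole if a number of a shift passes 5 or a number of a turn 0.15, either way. A call with a gripper value outside its range is refused whole. The fingers move at their own pace and stop on an object; FORCE is the grip in N (left out, the last holds). Time passes only in rows, so rows that do not move let the fingers close, or fill a call up. It gives the time, the measured TCP pose, the force, the opening and the grip force at its end, in the units of the state.
- sensors.observe(): the state, without advancing time (a new reading comes with each control period).
- viewer.get_image(name): name is "scene" or "top" or "wrist"; returns (picture, depth): 384x512x3 uint8, red, green, blue; 384x512 float32, m along the optical axis (not along the pixel's ray), 0 where there is no reading.
- viewer.calibration(name): a dict with "fx", "fy", "cx", "cy" (pixels), "k1" (the pictures are not rectified: a ray, as slopes to the right and down, at radius r is drawn at 1 + k1 r^2 times it, then the intrinsics apply), "R" (3x3) and "t" (3): a world point X has camera coordinates R X + t; the wrist camera has in their place "mount" (4x4, takes a point from camera to tool coordinates, whose origin is the TCP and whose axes are the flange's). Camera axes: x right, y down, z forward; pixel columns grow to the right and rows downward; lengths in m; the calibration is good to about 2 mm. A picture is of the moment at which its call begins: read the wrist's pose just before it. calibration takes no time and is no camera call.
- job.job_done(): hands the job in; it is judged then, once.
The state is a dict: "time": time; "joint_pos": joint angles; "qd": joint speeds; "joint_torque": joint torques, N m; "tcp_pos": TCP position; "tcp_rot": TCP orientation; "contact_force": force on the tool from outside, world axes, zero at the start; "moment": the same for the moment, N m; "gripper_width": opening from 0.0 (shut) to 1.0 (fully open); "grasp_force": force on a finger pad.
Only numpy, scipy, OpenCV 4.12 (cv2) and the standard library are available. Lean on these libraries where they do the work, as an engineer would, in place of code of your own. Each camera call takes 0.05 s, during which the arm holds its last target. There are 200 camera calls.

## Working session

There is one attempt and no reset: what is moved stays moved. The work goes in short steps, Python scripts to look and compute and a shell command to move; the robot and the scene stay as the last step left them, time stands still between calls to the robot, and variables do not carry over. Pictures are saved under pics/ and viewed, at most 10 in all, crops included, and the job is handed in when it is done.

```bash
ls; mkdir -p pics; cat > h.py <<'E'
import numpy as np, cv2
from plant import sensors, viewer, job, manip
from scipy.spatial.transform import Rotation as Ro
def cam(n):
    c=viewer.calibration(n)
    if 'mount' in c:
        s=sensors.observe(); M=np.array(c['mount']); R=Ro.from_rotvec(s['tcp_rot']).as_matrix()
        Rw=R@M[:3,:3]; o=R@M[:3,3]+np.array(s['tcp_pos'])
    else:
        R=np.array(c['R']); Rw=R.T; o=-R.T@np.array(c['t'])
    return c,Rw,o
def ray(n,u,v,C=None):
    c,Rw,o=C or cam(n)
    K=np.array([[c['fx'],0,c['cx']],[0,c['fy'],c['cy']],[0,0,1.]])
    p=cv2.undistortPoints(np.array([[[u,v]]],float),K,np.array([c['k1'],0,0,0.]))[0,0]
    return o,Rw@np.array([p[0],p[1],1.])
def onz(n,u,v,z,C=None):
    o,d=ray(n,u,v,C); return o+d*(z-o[2])/d[2]
def bydepth(n,u,v,D,C=None):
    o,d=ray(n,u,v,C); return o+d*D[int(v),int(u)]
E
python3 - <<'E'
from h import *
for n in ('top','scene'):
    im,d=viewer.get_image(n); cv2.imwrite(f'pics/{n}0.png',im[:,:,::-1]); np.save(f'{n}d.npy',d)
    c,R,o=cam(n); print(n,o,R[:,2])
s=sensors.observe(); print(s['tcp_pos'],s['tcp_rot'],s['time'])
E
```

```text
pics
top [0.4095908  0.10099479 0.84269212] [ 0.17016941  0.01512418 -0.98529875]
scene [1.11794456 0.08179138 0.43947991] [-0.8281297   0.01904762 -0.5602128 ]
[0.11039432 0.4872189  0.30309843] [-3.49312638e-01 -3.12189883e+00  2.95078004e-03] 0.1
```

View pics/top0.png

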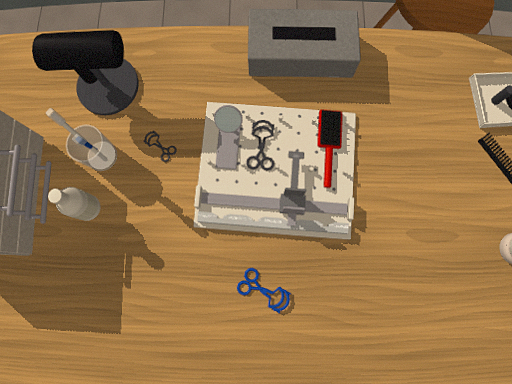

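View pics/scene0.png

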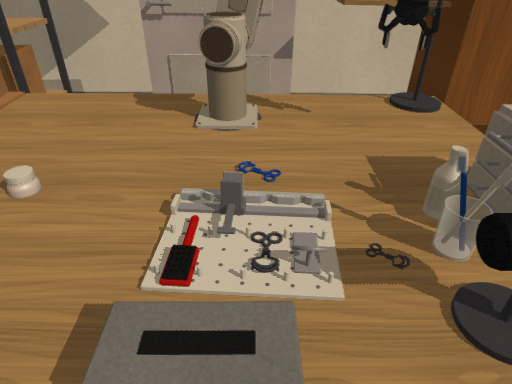

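Three curlers appear in the top view. The black one on the board at (262,145) is large. The black one on the table at (160,145) is smaller, and the blue one at (265,290) must be left alone. The board one fits the description, so I'll confirm it in an enlarged crop and measure all three.

```bash
python3 - <<'E'
from h import *
im=cv2.imread('pics/top0.png'); d=np.load('topd.npy')
cv2.imwrite('pics/crop1.png',cv2.resize(im[90:250,140:370],None,fx=3.4,fy=3.4,interpolation=cv2.INTER_CUBIC))
C=cam('top')
for nm,u,v in [('boardFL',207,105),('boardFR',354,117),('boardNL',199,215),('strip',240,222),('keep',300,185),('keep2',293,200),('keep3',293,208),('keep4',296,160),('mirror',228,120)]:
    print(nm,bydepth('top',u,v,d,C).round(4))
g=im.max(2)
for nm,(a,b,c,e) in {'board':(245,280,115,175),'table':(140,182,125,165)}.items():
    m=(g[c:e,a:b]<75).astype(np.uint8)
    n,l,s,ce=cv2.connectedComponentsWithStats(m); k=1+s[1:,4].argmax()
    ys,xs=np.where(l==k); pts=np.array([onz('top',x+a,y+c,0.021 if nm=='board' else .006,C)[:2] for x,y in zip(xs,ys)],np.float32)
    print(nm,len(pts),cv2.minAreaRect(pts),xs.min()+a,xs.max()+a,ys.min()+c,ys.max()+c)
E
```

```text
boardFL [0.7475 0.2216 0.0105]
boardFR [ 0.7251 -0.0926  0.0083]
boardNL [0.5084 0.2263 0.0291]
strip [0.4957 0.1445 0.0283]
keep [0.5756 0.0239 0.0082]
keep2 [0.541  0.0399 0.0286]
keep3 [0.516  0.0446 0.0916]
keep4 [0.62   0.0346 0.0405]
mirror [0.6954 0.1711 0.0608]
board 356 ((0.6579432487487793, 0.10685525089502335), (0.1051425114274025, 0.053180161863565445), 0.3524026572704315) 247 273 120 169
table 221 ((0.6605204939842224, 0.3205995559692383), (0.07623051106929779, 0.03747376799583435), 47.90952682495117) 144 176 131 161
```

View pics/crop1.png

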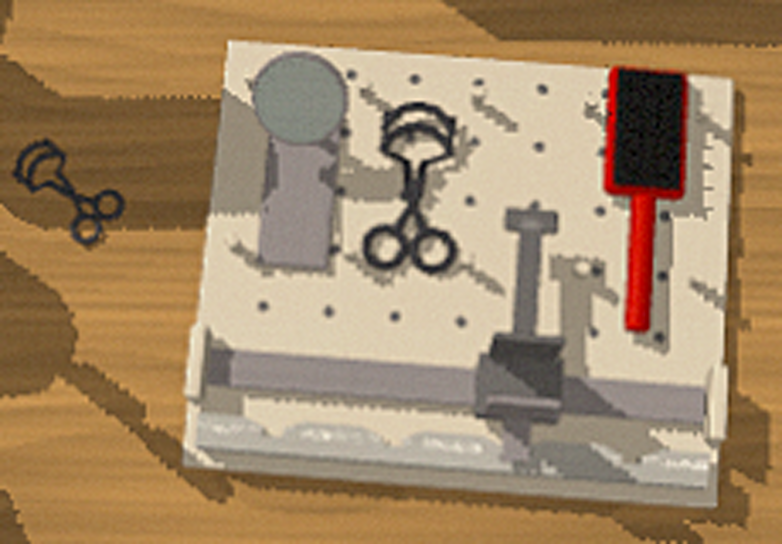

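The crop shows the board curler, loops toward the rail and jaw far: 105 x 53 mm, so it is the larger black one (the table one is 76 x 37 mm). Next I'll measure the plates and the rail direction.

```bash
python3 - <<'E'
from h import *
for n,(a,b,c,e) in {'top':(190,365,95,250),'scene':(150,345,160,300)}.items():
    d=np.load(n+'d.npy'); C=cam(n)
    P=np.array([bydepth(n,u,v,d,C) for v in range(c,e) for u in range(a,b)])
    U=np.array([(u,v) for v in range(c,e) for u in range(a,b)])
    inb=(P[:,0]>.42)&(P[:,0]<.66)&(P[:,1]>-.12)&(P[:,1]<.25)
    m=inb&(P[:,2]>.08)&(P[:,2]<.1)
    print(n,m.sum(),P[m].min(0).round(4),P[m].max(0).round(4),np.median(P[m],0).round(4))
    h=np.histogram(P[m,0],bins=np.arange(.47,.57,.005)); print(h[0])
    for x0,y0,x1,y1 in [(.49,.49,.49,.49)]:
        pass
    for lo in np.arange(0.48,.56,.01):
        q=P[m&(P[:,0]>=lo)&(P[:,0]<lo+.01)]
        if len(q): print(lo.round(3),len(q),q[:,1].min().round(4),q[:,1].max().round(4),q[:,2].mean().round(4))
    # rail top: z .025-.045, near edge
    bd=inb&(P[:,2]>.02)&(P[:,2]<.038)&(P[:,0]<.57)
    r=cv2.minAreaRect(P[bd][:,:2].astype(np.float32)); print('rail+strip',r)
    if n=='top':
        bd=(P[:,2]>.004)&(P[:,2]<.04)&(P[:,0]<.8)
        print('board',cv2.minAreaRect(P[bd][:,:2].astype(np.float32)))
E
```

```text
top 145 [0.5141 0.022  0.0801] [0.5536 0.0612 0.094 ] [0.5473 0.0424 0.0903]
[ 0  0  0  0  0  0  0  0 12 56  1  0  0  0  0 46 30  0  0]
0.51 68 0.0243 0.0612 0.09
0.52 1 0.0462 0.0462 0.0887
0.54 46 0.0224 0.0568 0.0881
0.55 30 0.022 0.0592 0.0903
rail+strip ((0.5320589542388916, 0.07792960852384567), (0.3174879252910614, 0.09027841687202454), 86.16673278808594)
board ((0.5998103022575378, 0.064887136220932), (0.3369896113872528, 0.30263757705688477), 86.32301330566406)
scene 258 [0.5136 0.0242 0.08  ] [0.5552 0.065  0.0929] [0.5477 0.0435 0.0869]
[  0   0   0   0   0   0   0   0   8 113   6   0   0   0   0   6 123   2
   0]
0.51 121 0.0256 0.065 0.0868
0.52 6 0.0438 0.0612 0.0859
0.54 6 0.0246 0.0319 0.0896
0.55 125 0.0242 0.0621 0.0865
rail+strip ((0.5214972496032715, 0.08137601613998413), (0.3173929452896118, 0.07484427094459534), 86.11190795898438)
```

Plates measured: the lever's outer face is at x≈0.514 and the fixed plate's outer face at x≈0.554, which is 40 mm over both. Tops are at about 0.09 and the rail is yawed about -3.8°. The pinch point is therefore about (0.540, 0.041). The curler is +73 mm along the rail, which is one notch (70 mm) to the left. Moving above the keeper now.

```bash
python3 -m creep '[{"linear":[2.87,-2.98,0],"angular":[0,0,-0.094],"grip":8.5},{"linear":[2.87,-2.98,0],"angular":[0,0,-0.094],"grip":8.5},{"linear":[2.87,-2.98,0],"angular":[0,0,-0.094],"grip":8.5},{"linear":[2.87,-2.98,0],"angular":[0,0,-0.094],"grip":8.5},{"linear":[2.87,-2.98,0],"angular":[0,0,-0.094],"grip":8.5}]' 25
python3 -m creep '[{"linear":[2.87,-2.98,0],"angular":[0,0,-0.094],"grip":8.5},{"linear":[2.87,-2.98,0],"angular":[0,0,-0.094],"grip":8.5},{"linear":[2.87,-2.98,0],"angular":[0,0,-0.094],"grip":8.5},{"linear":[2.87,-2.98,0],"angular":[0,0,-0.094],"grip":8.5},{"linear":[2.87,-2.98,0],"angular":[0,0,-0.094],"grip":8.5}]'
python3 -m creep '[{"linear":[2.87,-2.98,0],"angular":[0,0,-0.094],"grip":8.5},{"linear":[2.87,-2.98,0],"angular":[0,0,-0.094],"grip":8.5},{"linear":[2.87,-2.98,0],"angular":[0,0,-0.094],"grip":8.5},{"linear":[2.87,-2.98,0],"angular":[0,0,-0.094],"grip":8.5},{"linear":[2.87,-2.98,0],"angular":[0,0,-0.094],"grip":8.5}]'
python3 -m creep '[{"linear":[0,0,0],"angular":[0,0,0],"grip":8.5},{"linear":[0,0,0],"angular":[0,0,0],"grip":8.5},{"linear":[0,0,0],"angular":[0,0,0],"grip":8.5},{"linear":[0,0,0],"angular":[0,0,0],"grip":8.5},{"linear":[0,0,0],"angular":[0,0,0],"grip":8.5}]'
python3 - <<'E'
from h import *
C=cam('wrist'); s=sensors.observe()
im,d=viewer.get_image('wrist'); cv2.imwrite('pics/w1.png',im[:,:,::-1])
R=Ro.from_rotvec(s['tcp_rot']).as_matrix(); print(s['tcp_pos'],R[:,1],R[:,2],s['joint_pos'])
P=np.array([bydepth('wrist',u,v,d,C) for v in range(384) for u in range(512) if d[v,u]>0])
m=(P[:,2]>.08)&(P[:,2]<.1)&(abs(P[:,0]-.535)<.06)&(abs(P[:,1]-.04)<.06)
Q=P[m]; Q=np.c_[Q[:,:2]@np.array([[.998,.066],[-.066,.998]]),Q[:,2]]  # keeper axes coords
print(len(Q),Q.min(0),Q.max(0))
for lo in np.arange(.49,.57,.005):
    q=Q[(Q[:,0]>=lo)&(Q[:,0]<lo+.005)]
    if len(q)>5: print(lo.round(3),len(q),q[:,0].min().round(4),q[:,0].max().round(4),q[:,1].min().round(4),q[:,1].max().round(4),np.percentile(q[:,2],90).round(4))
t=np.array(s['tcp_pos']); print('tcp in keeper axes',t[:2]@np.array([[.998,.066],[-.066,.998]]))
E
```

```text
time: 0.6
tcp_pos: [0.2546, 0.3372, 0.3036]
tcp_rot: [-1.071, -2.953, 0.001]
contact_force: [-0.5, 0.2, 0.1]
gripper_width: 0.994
grasp_force: 0.0
time: 1.1
tcp_pos: [0.3982, 0.1881, 0.3036]
tcp_rot: [-1.73, -2.622, 0.001]
contact_force: [0.8, -0.4, 0.6]
gripper_width: 0.994
grasp_force: 0.0
time: 1.6
tcp_pos: [0.5417, 0.0391, 0.3034]
tcp_rot: [-2.293, -2.146, 0.001]
contact_force: [-0.4, 0.7, 0.1]
gripper_width: 0.994
grasp_force: 0.0
time: 2.1
tcp_pos: [0.5404, 0.0416, 0.3042]
tcp_rot: [2.287, 2.154, 0.0]
contact_force: [0.0, -0.5, 0.4]
gripper_width: 0.995
grasp_force: 0.0
[0.54038178 0.04159388 0.30423099] [ 9.98192024e-01 -6.01051702e-02  2.28492428e-04] [ 2.34135507e-04  8.68440144e-05 -9.99999969e-01] [7.67905841e-02 3.24024529e-01 1.19141829e-01 1.36567352e+00
 6.86263522e-05 1.70772833e+00]
425 [0.51133558 0.05706967 0.08005387] [0.55144492 0.09732322 0.09449488]
0.51 136 0.5113 0.515 0.0571 0.0973 0.0929
0.515 82 0.515 0.5166 0.0591 0.0967 0.0924
0.545 157 0.5464 0.5498 0.0576 0.0969 0.0929
0.55 50 0.5501 0.5514 0.0588 0.0967 0.0928
tcp in keeper axes [0.53655582 0.07717589]
```

View pics/w1.png

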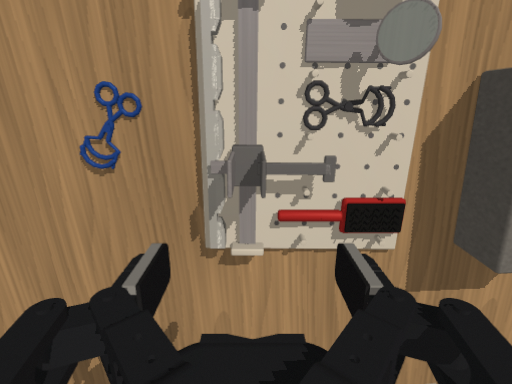

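The wrist view puts the keeper plates at rows 145-195, columns 228-265, and the curler at (345,105). In rail axes the squeezed centre is (0.537, 0.077), with the TCP at (0.537, 0.077), so it is aligned. Descending 178 mm.

```bash
python3 -m creep '[{"linear":[0.1,0,-3.5],"angular":[0,0,-0.006],"grip":8.5},{"linear":[0,0,-4],"angular":[0,0,0],"grip":8.5},{"linear":[0,0,-4],"angular":[0,0,0],"grip":8.5},{"linear":[0,0,-3.8],"angular":[0,0,0],"grip":8.5},{"linear":[0,0,-2.5],"angular":[0,0,0],"grip":8.5}]' 25
python3 -m creep '[{"linear":[0,0,0],"angular":[0,0,0],"grip":8.5},{"linear":[0,0,0],"angular":[0,0,0],"grip":8.5},{"linear":[0,0,0],"angular":[0,0,0],"grip":6},{"linear":[0,0,0],"angular":[0,0,0],"grip":5},{"linear":[0,0,0],"angular":[0,0,0],"grip":4}]'
```

```text
time: 2.65
tcp_pos: [0.5402, 0.0411, 0.1234]
tcp_rot: [-2.293, -2.145, 0.004]
contact_force: [-0.2, -0.1, -0.1]
gripper_width: 0.996
grasp_force: 0.0
time: 3.15
tcp_pos: [0.5414, 0.0408, 0.1273]
tcp_rot: [-2.295, -2.144, 0.0]
contact_force: [-6.0, 0.5, 3.6]
gripper_width: 0.512
grasp_force: 2.8
```

```bash
python3 -m creep '[{"linear":[0,0,0],"angular":[0,0,0],"grip":3},{"linear":[0,0,0],"angular":[0,0,0],"grip":2},{"linear":[0,0,0],"angular":[0,0,0],"grip":2},{"linear":[0,0,0],"angular":[0,0,0],"grip":2},{"linear":[0,0,0],"angular":[0,0,0],"grip":2}]' 25
python3 -m creep '[{"linear":[0,0,0],"angular":[0,0,0],"grip":2},{"linear":[0,0,0],"angular":[0,0,0],"grip":2},{"linear":[0,0,0],"angular":[0,0,0],"grip":2},{"linear":[0,0,0],"angular":[0,0,0],"grip":2},{"linear":[0,0,0],"angular":[0,0,0],"grip":2}]'
```

```text
time: 3.65
tcp_pos: [0.5406, 0.0408, 0.1267]
tcp_rot: [-2.294, -2.143, 0.002]
contact_force: [-4.4, 0.7, 5.8]
gripper_width: 0.317
grasp_force: 27.0
time: 4.15
tcp_pos: [0.5405, 0.0407, 0.1267]
tcp_rot: [-2.294, -2.143, 0.002]
contact_force: [-4.0, 0.3, 6.1]
gripper_width: 0.314
grasp_force: 27.0
```

The opening is 26.8 mm, close to the 28 mm squeezed width, so the lever is in. Sliding 70 mm along the rail.

```bash
python3 -m creep '[{"linear":[0.03,0.5,0],"angular":[0,0,0],"grip":2},{"linear":[0.05,0.75,0],"angular":[0,0,0],"grip":2},{"linear":[0.05,0.75,0],"angular":[0,0,0],"grip":2},{"linear":[0.05,0.75,0],"angular":[0,0,0],"grip":2},{"linear":[0.05,0.75,0],"angular":[0,0,0],"grip":2}]' 25
python3 -m creep '[{"linear":[0.05,0.75,0],"angular":[0,0,0],"grip":2},{"linear":[0.05,0.75,0],"angular":[0,0,0],"grip":2},{"linear":[0.05,0.75,0],"angular":[0,0,0],"grip":2},{"linear":[0.05,0.75,0],"angular":[0,0,0],"grip":2},{"linear":[0.03,0.5,0],"angular":[0,0,0],"grip":2}]'
python3 -m creep '[{"linear":[0,0,0],"angular":[0,0,0],"grip":2},{"linear":[0,0,0],"angular":[0,0,0],"grip":2},{"linear":[0,0,0],"angular":[0,0,0],"grip":2},{"linear":[0,0,0],"angular":[0,0,0],"grip":2},{"linear":[0,0,0],"angular":[0,0,0],"grip":2}]'
python3 - <<'E'
from h import *
s=sensors.observe(); print(s['tcp_pos'],s['contact_force'],s['grasp_force'])
im,d=viewer.get_image('scene'); C=cam('scene')
cv2.imwrite('pics/s2.png',cv2.resize(im[150:310,130:370,::-1],None,fx=3,fy=3))
P=np.array([bydepth('scene',u,v,d,C) for v in range(160,300) for u in range(150,345)])
m=(P[:,2]>.075)&(P[:,2]<.092)&(abs(P[:,0]-.548)<.03)
print(m.sum(),P[m].min(0),P[m].max(0))
E
```

```text
time: 4.65
tcp_pos: [0.5429, 0.0757, 0.1267]
tcp_rot: [-2.295, -2.143, 0.003]
contact_force: [-5.4, -1.4, 4.9]
gripper_width: 0.315
grasp_force: 27.2
time: 5.15
tcp_pos: [0.5453, 0.111, 0.1267]
tcp_rot: [-2.294, -2.144, 0.002]
contact_force: [-3.8, -0.5, 5.4]
gripper_width: 0.314
grasp_force: 27.3
time: 5.65
tcp_pos: [0.5454, 0.1109, 0.1267]
tcp_rot: [-2.294, -2.143, 0.001]
contact_force: [-4.7, 0.9, 4.8]
gripper_width: 0.316
grasp_force: 27.2
[0.54535034 0.11093353 0.12670824] [-4.67424689  0.91709139  4.84021506] 27.223292291164398
167 [0.53221891 0.09380421 0.07508588] [0.57332071 0.13442979 0.09194463]
```

View pics/s2.png

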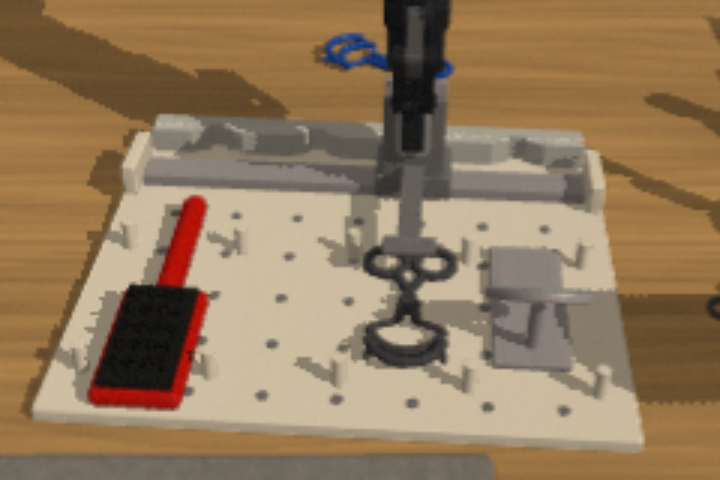

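The keeper, column about 415 in the crop, now stands in line with the curler (about column 408), with its arm over the loops. I'll release, open and lift.

```bash
python3 -m creep '[{"linear":[0,0,0],"angular":[0,0,0],"grip":3.2},{"linear":[0,0,0],"angular":[0,0,0],"grip":4},{"linear":[0,0,0],"angular":[0,0,0],"grip":5.5},{"linear":[0,0,0],"angular":[0,0,0],"grip":7},{"linear":[0,0,0],"angular":[0,0,0],"grip":8.5}]'
python3 -m creep '[{"linear":[0,0,0],"angular":[0,0,0],"grip":8.5},{"linear":[0,0,0],"angular":[0,0,0],"grip":8.5},{"linear":[0,0,0],"angular":[0,0,0],"grip":8.5},{"linear":[0,0,0],"angular":[0,0,0],"grip":8.5},{"linear":[0,0,0],"angular":[0,0,0],"grip":8.5}]'
```

```text
time: 6.2
tcp_pos: [0.5478, 0.1107, 0.1267]
tcp_rot: [2.294, 2.143, 0.004]
contact_force: [-1.3, -0.6, 0.0]
gripper_width: 0.954
grasp_force: 0.0
time: 6.7
tcp_pos: [0.5466, 0.1106, 0.1259]
tcp_rot: [2.296, 2.145, -0.0]
contact_force: [0.5, -0.1, -0.0]
gripper_width: 0.995
grasp_force: 0.0
```

```bash
python3 -m creep '[{"linear":[0,0,2],"angular":[0,0,0],"grip":8.5},{"linear":[0,0,4],"angular":[0,0,0],"grip":8.5},{"linear":[0,0,5],"angular":[0,0,0],"grip":8.5},{"linear":[0,0,5],"angular":[0,0,0],"grip":8.5},{"linear":[0,0,3],"angular":[0,0,0],"grip":8.5}]'
python3 -m creep '[{"linear":[0,0,0],"angular":[0,0,0],"grip":8.5},{"linear":[0,0,0],"angular":[0,0,0],"grip":8.5},{"linear":[0,0,0],"angular":[0,0,0],"grip":8.5},{"linear":[0,0,0],"angular":[0,0,0],"grip":8.5},{"linear":[0,0,0],"angular":[0,0,0],"grip":8.5}]'
python3 - <<'E'
from h import *
C=cam('wrist'); im,d=viewer.get_image('wrist'); cv2.imwrite('pics/w3.png',im[:,:,::-1])
A=np.array([[.998,.066],[-.066,.998]])
U=np.array([(u,v) for v in range(260) for u in range(150,460) if d[v,u]>0])
P=np.array([bydepth('wrist',u,v,d,C) for u,v in U]); Q=np.c_[P[:,:2]@A,P[:,2]]
m=(P[:,2]>.08)&(P[:,2]<.1)&(abs(P[:,0]-.54)<.06)&(abs(P[:,1]-.11)<.06)
print('plates',Q[m].min(0),Q[m].max(0))
g=im.max(2)[U[:,1],U[:,0]]
m=(g<70)&(P[:,2]>.005)&(P[:,2]<.035)&(abs(P[:,0]-.658)<.065)&(abs(P[:,1]-.107)<.035)
print('curler',m.sum(),Q[m].min(0),Q[m].max(0))
E
```

```text
time: 7.2
tcp_pos: [0.5474, 0.1108, 0.3205]
tcp_rot: [2.293, 2.142, 0.008]
contact_force: [1.0, 0.2, 0.2]
gripper_width: 0.995
grasp_force: 0.0
time: 7.7
tcp_pos: [0.546, 0.1105, 0.3143]
tcp_rot: [-2.294, -2.144, 0.004]
contact_force: [-0.0, -0.4, -0.8]
gripper_width: 0.994
grasp_force: 0.0
plates [0.51148939 0.12757858 0.08044408] [0.55153925 0.16718035 0.09388246]
curler 927 [0.59907546 0.12048155 0.0089986 ] [0.70379677 0.17534066 0.02411372]
```

View pics/w3.png

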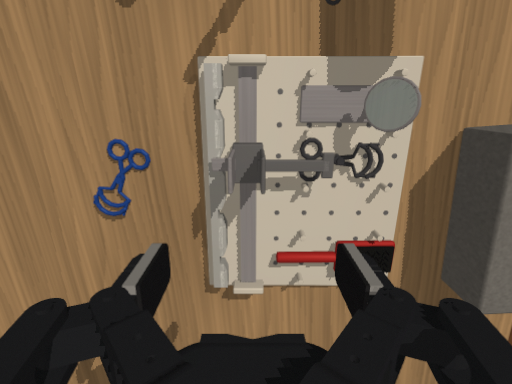

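The keeper's plates are 40 mm apart again, so the lever is latched. Their centre is at y = 0.1474 and the curler's at 0.1479, in line and not shifted. The picture shows the arm at row 165 across the curler's loops, and the gripper is clear.

```bash
python3 -c "
from plant import job; print(job.job_done())"
```

```text
the job is handed in; nothing more can be done
None
```

The keeper is latched in the curler's notch, in line with it to about 1 mm by the last wrist-camera measurement; the curler has not visibly moved, the gripper is clear, and the job was handed in at about 8 s (no verdict was returned).

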